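# Close the coffee sample tin with its click-stop cap

## Task

Put the loose grey cap onto the coffee sample tin so that its slot drops fully over the spindle's flat tongue, then screw it clockwise, in several grips if need be, until it comes home and its ratchet clicks. One or two clicks are enough; never force it past three, and do not press hard on the tin or upset the other things on the table. Leave the cap sitting on the tin and let go.

Things in the scene. Friction and masses are not known exactly. Their poses are not given: they have to be found in the camera images.
- cap_mid (a point): Centre, half-way up, of the loose grey plastic cap: 46 mm tall plus a 4 mm bar on its top, about 80 to 170 g, upright on the table at first. z up. Its upper 24 mm (1 to 23 mm above this point) are a solid ribbed grip 52 mm across: hold it there. The bar on top, 44 mm long, runs along this point's x, as does the slot beneath.
- cap_foot (a point): Centre of the cap's lower edge, axes as cap_mid. The cap's skirt is hollow: 56 mm outside, 48 mm inside, 22 mm deep. From 13 mm above this edge up to the roof two dogs leave a slot 11 mm wide along x.
- spindle_top (a point): Top centre of the tin's steel spindle, 100 mm above the table. A round neck 44 mm wide, 12 mm tall, carries a flat tongue 36 mm long (along this point's x), 8 wide, 8 tall; this is the tongue's top. z up. Seated, the cap rests on the collar with the tongue in its slot (either way round, 0.1 rad play each way) and cap_mid 3 mm above this point; a cap riding on the tongue stands 7 mm higher.
- collar_tab (a point): Tab of the aluminium collar, a ring 72 mm wide, 5 mm tall around the spindle's foot; 40 mm from the axis, x outwards. The spindle drags the collar along (0.06 N m) until it is home; then the collar stands still and the spindle slips, a click every 0.39 rad, 0.25 to 0.3 N m at its peak, then a sudden drop. Spindle x starts along collar x and is 0.39 (give or take 0.04) further clockwise after each click.
- tongue_end (a point): One end of the tongue, at its top: 18 mm from spindle_top along the spindle's x; in the collar's axes it moves to -y as the ratchet slips clockwise. The collar comes home 0.8 to 1.8 rad clockwise (seen from above) of the start; where exactly is not given and must be felt. It cannot turn past home, and before home the ratchet does not slip.
- tin_top (a point): Centre of the shoulder of the steel sample tin, 100 mm wide, 75 mm tall, fixed on a 130 mm square, 3 mm thick board; it cannot move. The collar and spindle stand on this point, on a springy gasket that yields after about 2 N by 1 mm for each 3 N of downward push, 5 mm at most.
- tumbler: clear glass tumbler, 72 mm across, 85 mm tall; origin under its centre on the table; to be left alone
- bowl_a: white cupping bowl, 92 mm across, 62 mm tall; origin under its centre on the table; to be left alone
- bowl_b: second such bowl; origin under its centre on the table; to be left alone
- bowl_c: third such bowl; origin under its centre on the table; to be left alone
- paper_cup: white drinking cup, 84 mm across, 100 mm tall; origin under its centre on the table; to be left alone
- bottle: glass water bottle, 68 mm across, 220 mm tall; origin under its centre on the table; to be left alone

How it is judged:
On the way, in this order (a step that is already met when the one before it is completed fails the run):
1. the cap is seated on the tin: slot down over the tongue (horizontal distance between cap_mid and spindle_top below 0.005 m and z of cap_mid in the frame of spindle_top between -0.001 and 0.0065 m and angle between cap_mid's own z axis and vertical below 0.1 rad), for 0.1 s.
2. the ratchet has clicked, which it does only with the collar screwed home (y of tongue_end in the frame of collar_tab below -0.0043 m and distance of collar_tab from where it was at the start of the episode above 0.03 m), for 0.2 s.
At the end, for the whole second after the job is handed in: The cap sits upright (0.1 rad) and fully down on the tin (within 5 mm of the axis, at most 3.5 mm above its seat), the collar tab is 30 mm or more from its start, the ratchet has slipped clockwise by at least one click and less than four (0.24 to 1.37 rad), the cap is at rest (all of step 1 and all of step 2 and linear speed of cap below 0.01 m/s); the robot touches nothing.
It fails at once if the ratchet forced past three clicks (1.37 rad of slip) (angle between the x axis of spindle_top and the x axis of collar_tab, either way round above 1.37 rad).
It fails at once if the cap pressed down on the collar with more than 40 N, or forced against the tin and spindle with more than 60 N, all contacts added up (contact force between cap and collar_c0 above 40 N or contact force between cap and tin above 60 N).
It fails at once if a gripper finger or the arm pushed against the tin with more than 20 N (contact force between any of the fingers, the arm and tin above 20 N).
It fails at once if a bowl, cup, tumbler or bottle pushed more than 30 mm or knocked over (distance of any of tumbler, bowl_a, bowl_b, bowl_c, paper_cup, bottle from where it was at the start of the episode above 0.03 m or angle between any of tumbler, bowl_a, bowl_b, bowl_c, paper_cup, bottle's own z axis and vertical above 0.4 rad).
It also fails if it takes over 67 s, if anything falls off the work surface, if the arm or the gripper's body presses on something with over 40 N, if the wrist force passes 120 N, or if a joint passes its speed limit or range.

## Robot

A 7-joint arm with a two-finger parallel gripper is mounted at the origin on the work surface. World frame = base frame: x ahead of the robot, y to its left, z up, the work surface at z = 0. Lengths are in m, angles in rad, forces in N, time in s.
With the tool pointing down it reaches from about 0.4 to 0.85 m from the base axis. Payload 10.4 kg.
Tool frame: the origin (TCP) lies at the very end of the fingers, on their centre line; the grasp point (between the pads) lies 19 mm behind it (grasp_offset is the distance from the TCP to the grasp point, in m); z points along the fingers, y is the line along which they close (so a half turn about z gives the same grasp; the last joint's range is limited). The gripper opens to 85 mm and grips with 20 to 120 N. Pads are 22 mm wide; open, the fingers measure 114 mm over their backs; the gripper's body (76 mm by 85 mm) begins 54 mm behind the grasp point. The pads swing forward as they close: fully open they stand 13 mm farther back than shut.
Start: joints at [1.253, 0.332, -0.065, 1.46, 0.022, 1.35, -0.088], TCP at [0.182, -0.598, 0.231] pointing down, gripper open.
Joint ranges: [-2.6, 2.6], [-0.5, 2.12], [-1.47, 1.34], [0.16, 2.42], [-1.27, 4.41], [0.06, 2.06], [-2.6, 2.6]. Speed limits (rad/s): [2.22, 2.22, 2.79, 2.79, 3.14, 3.14, 3.14].

## Interface

Orientations are given as a unit quaternion [x, y, z, w].
In Python, from workcell import * gives the robot as it stands.
- The arm moves only by the tool jog_arm, never from a script. Its argument "plan" is a list of rows, each a list of 3 entries, a list of its own where there are three numbers: the turn, a rotation vector about the tool's x, y, z in rad, then the shift along the tool's x, y, z in m, then the finger opening in m, from 0 to 0.0854. A call has 1 to 8 rows; each row is the pose to reach, as a shift and turn from the pose commanded when the call began, along the tool's axes at that moment; what a row does not reach only later rows make up. A row lasts 1/12 s, in which the tool goes at most 41.7 mm and 7.16 degrees, less where a joint would pass 70% of its speed; a pose out of reach is approached as far as the arm can. A call with a gripper value outside its range is refused whole. The fingers move at their own pace and stop on an object; "force" is the grip in N (left out, the last holds). Time passes only in rows, so rows that repeat a pose let the fingers close. It gives the time, the measured TCP pose, the force, the opening and the grip force at its end, in the units of the state.
- get_obs(): the state, without advancing time (a new reading comes with each control period).
- camera(name): name is "scene" or "top" or "wrist"; returns a dict with "img" (400x640x3 uint8, red, green, blue), "mtx" (3x3 intrinsics, pixels), "extrinsics" (4x4, takes a point from camera to world coordinates). Camera axes: x right, y down, z forward; pixel columns grow to the right and rows downward; lengths in m; the calibration is good to about 2 mm. A picture is of the moment at which its call begins. There is no depth.
- hand_in(): hands the job in; it is judged then, once.
The state is a dict: "clock": time; "joint_pos": joint angles; "joint_velocities": joint speeds; "tau": joint torques, N m; "position": TCP position; "ee_rot": TCP orientation; "ft_force": force on the tool from outside, world axes, zero at the start; "torque": the same for the moment, N m; "grip_width": opening from 0.0 (shut) to 1.0 (fully open); "grasp_force": force on a finger pad.
Only numpy, scipy, OpenCV 4.12 (cv2) and the standard library are available. Lean on these libraries where they do the work, as an engineer would, in place of code of your own. Each camera call takes 0.05 s, during which the arm holds its last target. There are 200 camera calls.

## Working session

There is one attempt and no reset: what is moved stays moved. The work goes in short steps, Python scripts to look and compute and a tool call to move; the robot and the scene stay as the last step left them, time stands still between calls to the robot, and variables do not carry over. Pictures are saved under pics/ and viewed, at most 10 in all, crops included, and the job is handed in when it is done.

Besides the shell and the picture viewer there is one more tool, called after ">>>" in YAML: its name, and indented under it one key for each argument. jog_arm: Moves the arm, as the interface text tells. Its arguments: {"type":"object","properties":{"plan":{"type":"array"},"force":{"type":"number"}},"required":["plan"]}

```bash
mkdir -p pics; cat > h.py <<'E'
from workcell import *
import numpy as np, cv2
from scipy.spatial.transform import Rotation as R
def cam(n):
    c=camera(n); return c["img"],np.array(c["mtx"]),np.array(c["extrinsics"])
def ray(uv,z,K,E):
    uv=np.atleast_2d(uv).astype(float); d=np.c_[uv,np.ones(len(uv))]@np.linalg.inv(K).T@E[:3,:3].T
    o=E[:3,3]; return o+d*((z-o[2])/d[:,2])[:,None]
def proj(P,K,E):
    p=(np.atleast_2d(P)-E[:3,3])@E[:3,:3]; q=p@K.T; return q[:,:2]/q[:,2:]
def save(n,im): cv2.imwrite(f"pics/{n}.png",im[:,:,::-1])
E
python3 - <<'E'
from h import *
for n in("top","scene"):
    im,K,E=cam(n); save(n,im); np.savez(n,im=im,K=K,E=E); print(n,K.round(1).tolist(),E.round(3).tolist())
o=get_obs(); print(o)
E
```

```text
top [[386.9, 0.0, 321.5], [0.0, 386.9, 201.1], [0.0, 0.0, 1.0]] [[0.025, -0.983, 0.183, 0.402], [-1.0, -0.023, 0.015, -0.009], [-0.011, -0.183, -0.983, 0.934], [0.0, 0.0, 0.0, 1.0]]
scene [[482.8, 0.0, 328.0], [0.0, 482.8, 201.9], [0.0, 0.0, 1.0]] [[0.274, 0.567, -0.777, 1.546], [0.962, -0.161, 0.222, -0.267], [0.001, -0.808, -0.59, 0.844], [0.0, 0.0, 0.0, 1.0]]
{'clock': 0.1, 'joint_pos': array([ 1.2534272 ,  0.33280025, -0.06470049,  1.46083248,  0.02160225,
        1.34994167, -0.0884626 ]), 'joint_velocities': array([-0.00081375, -0.00057268, -0.00142148, -0.00291802, -0.00099724,
        0.000891  , -0.00040649]), 'tau': array([ 1.75266643e-03, -6.26747274e+01,  4.94772813e-02, -3.92426598e+01,
        1.64087140e-02,  6.94291550e-03, -3.07413598e-05]), 'position': array([ 0.18147183, -0.59771993,  0.23061264]), 'ee_rot': array([ 9.89154148e-01,  1.46879741e-01, -1.24631905e-04, -6.30922823e-04]), 'ft_force': array([-0.23634198, -0.09782363,  0.06376145]), 'torque': array([ 0.05275613, -0.02061248, -0.00928731]), 'grasp_force': 0.0, 'grip_width': 0.9996080161354532}
```

View pics/top.png

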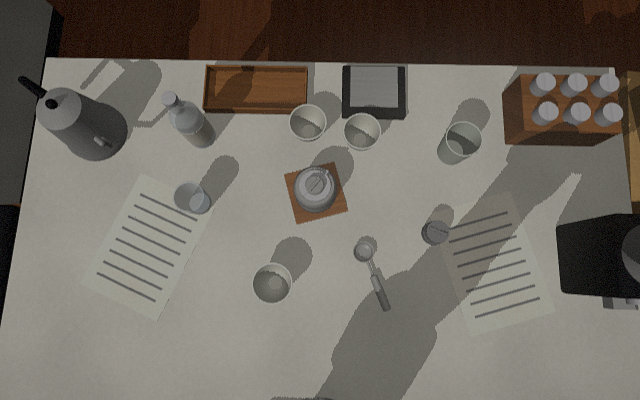

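View pics/scene.png

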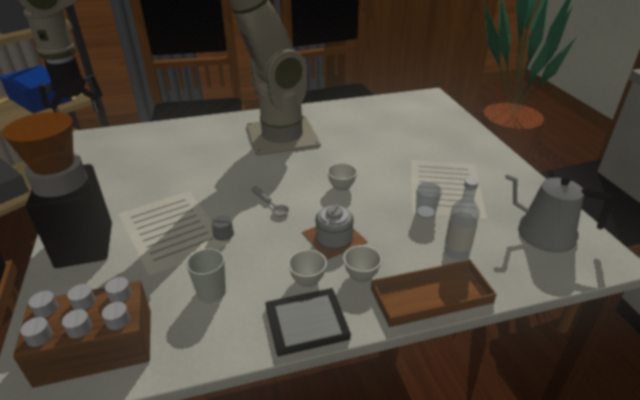

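The top view shows the cap at about (435,233) and the tin spindle at about (316,183). In the scene view the cap is at (222,228) and the tin at (334,225). I'll enlarge both from the top view.

```bash
python3 - <<'E'
from h import *
d=np.load("top.npz"); im,K,E=d["im"],d["K"],d["E"]
a=cv2.resize(im[155:215,275:355],None,fx=7,fy=7,interpolation=cv2.INTER_CUBIC)
b=cv2.resize(im[210:255,412:462],None,fx=7,fy=7,interpolation=cv2.INTER_CUBIC)
o=np.zeros((420+0,560+350-110,3),np.uint8)
o=np.zeros((600,800,3),np.uint8); o[:420,:560]=a
o2=cv2.resize(b,(240,216)); o[:216,560:]=o2
o=np.clip(o*1.6,0,255).astype(np.uint8); save("crop",o)
print("cap",ray([435,231],.05,K,E),"tin",ray([316,183],.1,K,E))
for n,uv,z in(("bowls",[307,123],.03),("b",[361,132],.03),("c",[272,284],.03),("cup",[463,140],.05),("tumb",[192,198],.04)): print(n,ray(uv,z,K,E).round(3))
E
```

```text
cap [[ 0.50240232 -0.25699942  0.05      ]] tin [[0.59707207 0.01638577 0.1       ]]
bowls [[0.765 0.045 0.03 ]]
b [[ 0.744 -0.088  0.03 ]]
c [[0.374 0.113 0.03 ]]
cup [[ 0.722 -0.33   0.05 ]]
tumb [[0.568 0.31  0.04 ]]
```

View pics/crop.png

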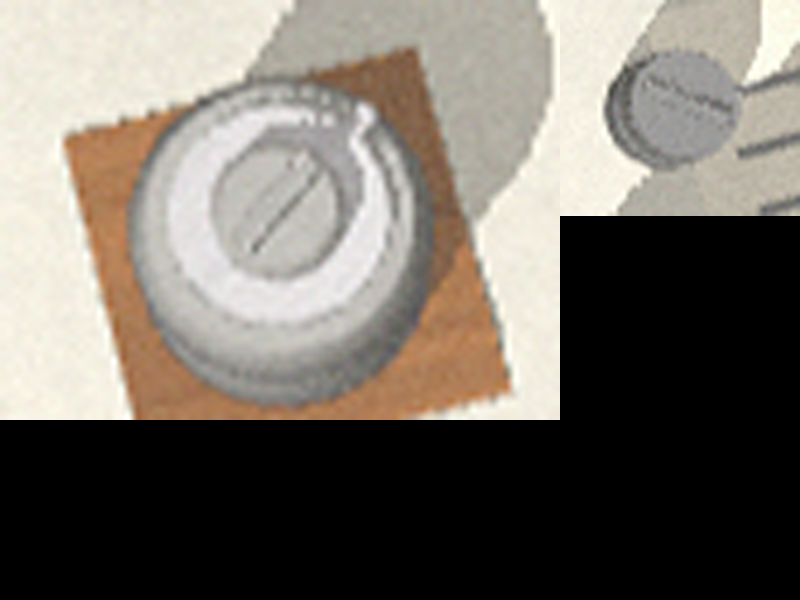

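The tongue lies at a yaw of about -43° with the tab on the same side, and the cap bar is at about 69°. I'll go over the cap, keeping clear of the grinder.

>>> jog_arm:
  plan:
    - [[0,0,0],[0.2,-0.25,0],0.085]
    - [[0,0,0],[0.2,-0.25,0],0.085]
    - [[0,0,0],[0.2,-0.25,0],0.085]
    - [[0,0,0],[0.2,-0.25,0],0.085]
    - [[0,0,0],[0.2,-0.25,0],0.085]
    - [[0,0,0],[0.2,-0.25,0],0.085]
    - [[0,0,0],[0.2,-0.25,0],0.085]
    - [[0,0,0],[0.2,-0.25,0],0.085]

```text
clock: 0.77
position: [0.3013, -0.2972, 0.2312]
ee_rot: [0.989, 0.148, -0.0, -0.0]
ft_force: [1.4, -0.2, -0.1]
grip_width: 0.995
grasp_force: 0.0
```

>>> jog_arm:
  plan:
    - [[0,0,0],[0.204,0.019,0],0.085]
    - [[0,0,0],[0.204,0.019,0],0.085]
    - [[0,0,0],[0.204,0.019,0],0.085]
    - [[0,0,0],[0.204,0.019,0],0.085]
    - [[0,0,0],[0.204,0.019,0],0.085]
    - [[0,0,0],[0.204,0.019,0],0.085]
    - [[0,0,0],[0.204,0.019,0],0.085]
    - [[0,0,0],[0.204,0.019,0],0.085]

```text
clock: 1.43
position: [0.5005, -0.2598, 0.2307]
ee_rot: [0.989, 0.147, -0.001, -0.0]
ft_force: [-0.9, -0.4, 0.4]
grip_width: 0.992
grasp_force: 0.0
```

```bash
python3 - <<'E'
from h import *
im,K,E=cam("wrist"); save("w1",np.clip(im*1.5,0,255).astype(np.uint8)); np.savez("w1",im=im,K=K,E=E); print(K.tolist(),E.round(3).tolist())
o=get_obs(); print(o["clock"],o["position"],o["ee_rot"],o["joint_pos"],o["ft_force"])
print(proj([[.502,-.257,.05],o["position"]],K,E))
E
```

```text
[[352.53552679279767, 0.0, 321.9850401912849], [0.0, 352.53552679279767, 203.73674323854183], [0.0, 0.0, 1.0]] [[0.291, -0.922, -0.256, 0.566], [-0.957, -0.281, -0.076, -0.241], [-0.002, 0.267, -0.964, 0.374], [0.0, 0.0, 0.0, 1.0]]
1.4833 [ 0.50004371 -0.26029227  0.23111221] [ 9.89240661e-01  1.46296572e-01 -4.69651009e-04  8.77307952e-05] [ 0.7921749   0.23170452 -0.458298    1.60717601  0.10547585  1.32795114
 -0.95814255] [-0.63754595 -0.65330735  0.1618968 ]
[[318.630816   179.0828629 ]
 [320.06774048 266.95927939]]
```

View pics/w1.png

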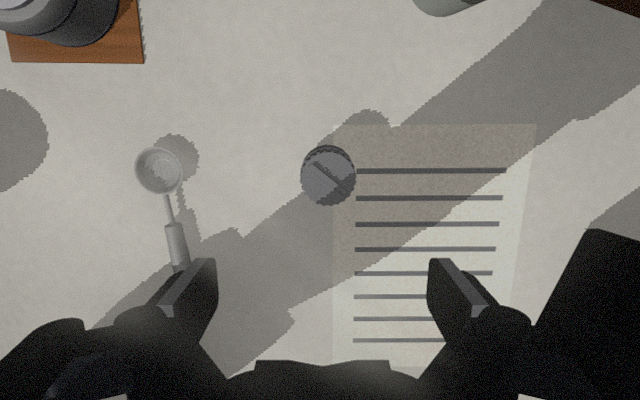

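The wrist view shows the cap top at about (328,178), with the bar running from (310,161) to (341,189). I'll refine that and turn ccw while closing in.

```bash
python3 - <<'E'
from h import *
d=np.load("w1.npz"); im,K,E=d["im"],d["K"],d["E"]
g=cv2.cvtColor(im,cv2.COLOR_RGB2GRAY)
c=cv2.HoughCircles(cv2.resize(g[130:230,270:390],None,fx=4,fy=4,interpolation=cv2.INTER_CUBIC),cv2.HOUGH_GRADIENT,1.5,40,param1=80,param2=20,minRadius=90,maxRadius=130)
print(c)
for x,y,r in c[0][:3]: print(ray([270+x/4,130+y/4],.046,K,E).round(4),r/4)
p=ray([[310,161],[341,189]],.05,K,E); v=p[1]-p[0]; print(p,np.degrees(np.arctan2(v[1],v[0])))
E
```

```text
[[[230.25 164.25 105.75]
  [225.75 209.25 122.55]]]
[[ 0.511 -0.263  0.046]] 26.4375
[[ 0.5004 -0.2652  0.046 ]] 30.6375
[[ 0.51594799 -0.24447729  0.05      ]
 [ 0.49902844 -0.27992557  0.05      ]] -115.51525925045682
```

>>> jog_arm:
  plan:
    - [[0,0,-0.12],[0,0,0],0.085]
    - [[0,0,-0.24],[0,0,0],0.085]
    - [[0,0,-0.36],[0,0,0],0.085]
    - [[0,0,-0.48],[0,0,0],0.085]
    - [[0,0,-0.6],[0,0,0],0.085]
    - [[0,0,-0.72],[0,0,0],0.085]
    - [[0,0,-0.84],[0,0,0],0.085]
    - [[0,0,-0.96],[0,0,0],0.085]

```text
clock: 2.15
position: [0.4997, -0.2607, 0.2318]
ee_rot: [0.808, 0.589, -0.0, 0.001]
ft_force: [0.2, 0.2, -0.4]
grip_width: 0.991
grasp_force: 0.0
```

>>> jog_arm:
  plan:
    - [[0,0,-0.12],[0,0,0.01],0.085]
    - [[0,0,-0.24],[0,0,0.02],0.085]
    - [[0,0,-0.36],[0,0,0.03],0.085]
    - [[0,0,-0.48],[0,0,0.04],0.085]
    - [[0,0,-0.6],[0,0,0.06],0.085]
    - [[0,0,-0.6],[0,0,0.08],0.085]
    - [[0,0,-0.6],[0,0,0.08],0.085]

```text
clock: 2.73
position: [0.4979, -0.2602, 0.1482]
ee_rot: [0.601, 0.799, -0.001, -0.002]
ft_force: [-1.8, -0.4, -0.6]
grip_width: 0.992
grasp_force: 0.0
```

```bash
python3 - <<'E'
from h import *
im,K,E=cam("wrist"); save("w2",np.clip(im*1.5,0,255).astype(np.uint8)); np.savez("w2",im=im,K=K,E=E)
o=get_obs(); print(o["clock"],o["position"],o["ee_rot"],o["joint_pos"])
print(R.from_quat(o["ee_rot"]).as_matrix().round(4), E.round(3))
E
```

```text
2.7833 [ 0.49887154 -0.26025479  0.15022298] [ 6.00940789e-01  7.99291975e-01 -7.31071039e-04 -1.40448700e-03] [ 0.9286154   0.32307371 -0.62813058  1.70263269  0.20330598  1.18490321
  0.52893217]
[[-2.777e-01  9.607e-01 -3.100e-03]
 [ 9.607e-01  2.777e-01  5.000e-04]
 [ 1.400e-03 -2.900e-03 -1.000e+00]] [[ 0.96   0.27   0.069  0.481]
 [ 0.279 -0.926 -0.253 -0.197]
 [-0.005  0.262 -0.965  0.292]
 [ 0.     0.     0.     1.   ]]
```

View pics/w2.png

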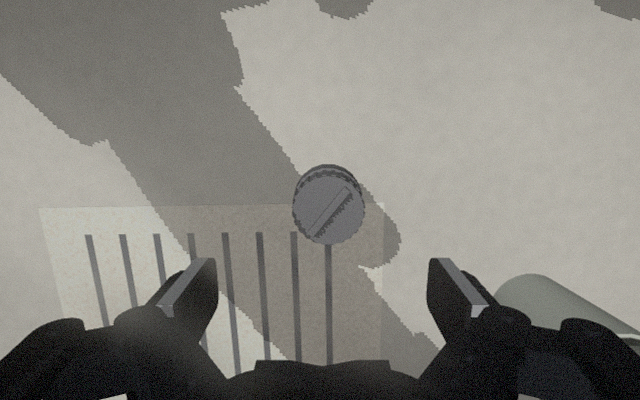

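The cap's top disc is centred near (328.5,208), radius 35.5 px, with the bar's visible edge running from about (315,236) to (352,193).

```bash
python3 - <<'E'
from h import *
d=np.load("w2.npz"); im,K,E=d["im"],d["K"],d["E"]
g=cv2.cvtColor(im,cv2.COLOR_RGB2GRAY)
s=cv2.resize(g[150:260,270:390],None,fx=4,fy=4,interpolation=cv2.INTER_CUBIC)
c=cv2.HoughCircles(s,cv2.HOUGH_GRADIENT,1.5,40,param1=80,param2=20,minRadius=125,maxRadius=155)
for x,y,r in c[0][:2]: print(270+x/4,150+y/4,r/4,ray([270+x/4,150+y/4],.046,K,E).round(4))
p=ray([[315,236],[352,193]],.046,K,E); v=p[1]-p[0]; print(np.degrees(np.arctan2(v[1],v[0])))
l=cv2.createLineSegmentDetector().detect(s)[0][:,0]/4+[270,150,270,150]
for a in l:
    q=ray(a.reshape(2,2),.048,K,E); v=q[1]-q[0]; L=np.linalg.norm(v)
    if L>.02: print(a.round(1),L.round(3),np.degrees(np.arctan2(v[1],v[0])).round(1)%180,q.mean(0).round(4))
o=get_obs()
t=np.array([*ray([328.5,208],.046,K,E)[0,:2],.020]); print(t,"tool shift",R.from_quat(o["ee_rot"]).inv().apply(t-o["position"]).round(4))
E
```

```text
327.9375 196.6875 33.0125 [[ 0.5011 -0.2551  0.046 ]]
327.5625 206.8125 36.875 [[ 0.503  -0.2624  0.046 ]]
67.04563245579006
[ 0.50392919 -0.26305046  0.02      ] tool shift [-0.0043  0.0045  0.1302]
```

>>> jog_arm:
  plan:
    - [[0,0,0],[-0.004,0.004,0.04],0.085]
    - [[0,0,0],[-0.004,0.004,0.08],0.085]
    - [[0,0,0],[-0.004,0.004,0.11],0.085]
    - [[0,0,0],[-0.004,0.004,0.131],0.085]
    - [[0,0,0],[-0.004,0.004,0.131],0.085]
    - [[0,0,0],[-0.004,0.004,0.131],0.04]
    - [[0,0,0],[-0.004,0.004,0.131],0.04]
    - [[0,0,0],[-0.004,0.004,0.131],0.04]
  force: 50

```text
clock: 3.45
position: [0.5073, -0.2634, 0.0229]
ee_rot: [0.6, 0.8, -0.0, 0.002]
ft_force: [0.0, 1.1, 28.8]
grip_width: 0.596
grasp_force: 23.1
```

>>> jog_arm:
  plan:
    - [[0,0,0],[0,0,0],0.04]
    - [[0,0,0],[0,0,0],0.04]
    - [[0,0,0],[0,0,0],0.04]
    - [[0,0,0],[0,0,0],0.04]

```text
clock: 3.78
position: [0.5073, -0.2634, 0.0232]
ee_rot: [0.6, 0.8, -0.0, 0.002]
ft_force: [-3.7, 0.2, 8.7]
grip_width: 0.589
grasp_force: 50.6
```

```bash
python3 - <<'E'
from h import *
im,K,E=cam("wrist"); save("w3",np.clip(im*1.5,0,255).astype(np.uint8)); np.savez("w3",im=im,K=K,E=E)
o=get_obs(); print(o)
E
```

```text
{'clock': 3.8333, 'joint_pos': array([ 0.87358081,  0.48923903, -0.57791864,  1.78857156,  0.32184332,
        0.95482359,  0.44522512]), 'joint_velocities': array([ 0.00056706, -0.00034273, -0.00025233,  0.00078614,  0.00040067,
        0.00050022, -0.00120154]), 'tau': array([-5.52569479e-01, -5.53661227e+01, -8.59189332e+00, -2.94504064e+01,
        2.76379217e-02, -1.02698196e+00,  1.50484045e-02]), 'position': array([ 0.50732532, -0.26341931,  0.02324494]), 'ee_rot': array([ 6.00182682e-01,  7.99860514e-01, -1.93857308e-04,  1.96711152e-03]), 'ft_force': array([-3.03941529,  1.08719778,  9.89240313]), 'torque': array([ 0.13568199,  0.70355194, -0.00491147]), 'grasp_force': 50.61563730239868, 'grip_width': 0.589945434743196}
```

View pics/w3.png

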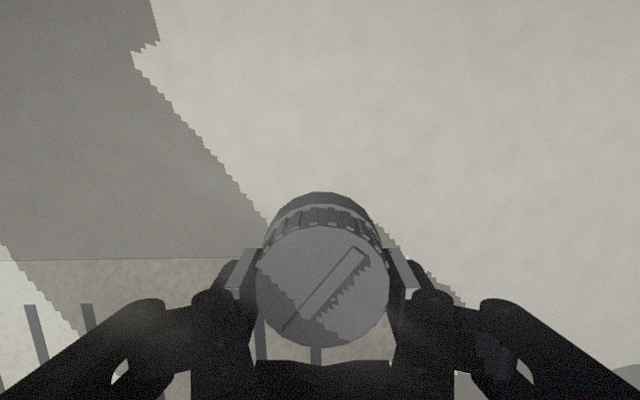

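The cap is held on its ribs: opening 50 mm, bar from about (308,318) to (365,252). I'll lift it and go beside the tin, to see the tongue and the cap bar in one view.

>>> jog_arm:
  plan:
    - [[0,0,0],[0,0,-0.03],0.04]
    - [[0,0,0],[0,0,-0.07],0.04]
    - [[0,0,0],[0,0,-0.11],0.04]
    - [[0,0,0],[0.015,0.02,-0.14],0.04]
    - [[0,0,0],[0.035,0.045,-0.16],0.04]
    - [[0,0,0],[0.06,0.07,-0.16],0.04]
    - [[0,0,0],[0.085,0.1,-0.16],0.04]
    - [[0,0,0],[0.11,0.13,-0.16],0.04]

```text
clock: 4.5
position: [0.6011, -0.1194, 0.1829]
ee_rot: [0.601, 0.8, 0.0, 0.002]
ft_force: [0.2, 0.2, -2.2]
grip_width: 0.589
grasp_force: 52.9
```

>>> jog_arm:
  plan:
    - [[0,0,0],[0.02,0.02,0],0.04]
    - [[0,0,0],[0.033,0.035,0],0.04]
    - [[0,0,0],[0.033,0.035,0],0.04]
    - [[0,0,0],[0.033,0.035,0],0.04]
    - [[0,0,0],[0.033,0.035,0],0.04]

```text
clock: 4.92
position: [0.6243, -0.0799, 0.1813]
ee_rot: [0.6, 0.8, -0.0, 0.001]
ft_force: [-0.3, 0.0, -0.8]
grip_width: 0.586
grasp_force: 52.9
```

```bash
python3 - <<'E'
from h import *
im,K,E=cam("wrist"); save("w4",np.clip(im*1.3,0,255).astype(np.uint8)); np.savez("w4",im=im,K=K,E=E)
o=get_obs(); print(o["clock"],o["position"],o["ee_rot"],o["joint_pos"],o["ft_force"],o["torque"],o["grip_width"])
print(proj([.597,.016,.1],K,E))
E
```

```text
4.9667 [ 0.62411308 -0.08043363  0.18104593] [ 6.00651342e-01  7.99510790e-01 -2.92854509e-04  6.13171103e-04] [ 0.57232543  0.45784635 -0.6899647   1.48732235  0.2974129   1.30221052
  0.13624367] [-0.07188691 -0.37251438 -1.65943371] [-0.06026566  0.05185462  0.05247895] 0.5876928009402337
[[321.69047974  47.20026252]]
```

View pics/w4.png

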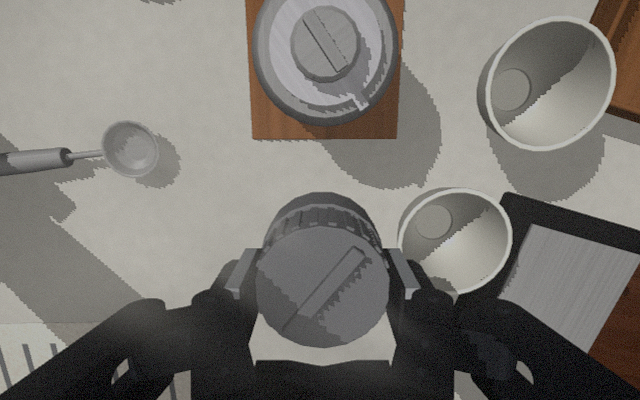

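Both show in this view: neck disc near (326,43), tongue edges from about (305,20) to (337,70), tab near (362,103), cap disc centre (323,286), bar from about (305,318) to (362,252).

```bash
python3 - <<'E'
from h import *
d=np.load("w4.npz"); im,K,E=d["im"],d["K"],d["E"]
g=cv2.cvtColor(im,cv2.COLOR_RGB2GRAY)
def lines(x0,y0,x1,y1,z,mn):
    s=cv2.resize(g[y0:y1,x0:x1],None,fx=3,fy=3,interpolation=cv2.INTER_CUBIC); s=cv2.convertScaleAbs(s,alpha=1.8)
    for a in cv2.createLineSegmentDetector().detect(s)[0][:,0]/3+[x0,y0,x0,y0]:
        q=ray(a.reshape(2,2),z,K,E); v=q[1]-q[0]; L=np.linalg.norm(v)
        if L>mn: print(a.round(1),L.round(4),(np.degrees(np.arctan2(v[1],v[0]))%180).round(1),q.mean(0).round(4))
print("tongue");lines(285,0,370,85,.1,.012)
print("cap");lines(260,225,390,345,.208,.015)
def circ(x0,y0,x1,y1,r0,r1,z):
    s=cv2.resize(g[y0:y1,x0:x1],None,fx=3,fy=3,interpolation=cv2.INTER_CUBIC)
    c=cv2.HoughCircles(s,cv2.HOUGH_GRADIENT,1.5,30,param1=60,param2=20,minRadius=3*r0,maxRadius=3*r1)
    for x,y,r in c[0][:3]: print(x/3+x0,y/3+y0,r/3,ray([x/3+x0,y/3+y0],z,K,E).round(4))
print("neck");circ(270,0,385,105,32,40,.092)
print("capdisc");circ(240,205,405,355,60,70,.204)
print(ray([[362,103]],.08,K,E), ray([[326,41],[326,43]],[.1,.092],K,E),ray([323,286],.204,K,E))
E
```

```text
tongue
[325.2  56.1 301.7  20.3] 0.0235 141.6 [0.5911 0.0192 0.1   ]
[302.8  18.4 336.7  70.4] 0.0346 141.4 [0.5957 0.0169 0.1   ]
cap
neck
325.75 40.75 35.3 [[0.598  0.0213 0.092 ]]
341.25 61.25 35.3 [[0.6105 0.0128 0.092 ]]
316.75 45.25 39.7 [[0.5935 0.0174 0.092 ]]
capdisc
319.75 277.75 69.700005 [[ 0.6232 -0.0762  0.204 ]]
330.25 284.25 60.899998 [[ 0.6277 -0.0777  0.204 ]]
323.75 293.75 67.5 [[ 0.6265 -0.0823  0.204 ]]
[[ 0.63158472 -0.0066382   0.08      ]] [[0.59848684 0.01993237 0.1       ]
 [0.59851484 0.02014882 0.092     ]] [[ 0.62530967 -0.07918445  0.204     ]]
```

```bash
python3 - <<'E'
from h import *
for f,zt in(("w4",.208),("w3",.05)):
    d=np.load(f+".npz"); im,K,E=d["im"],d["K"],d["E"]
    g=cv2.cvtColor(im,cv2.COLOR_RGB2GRAY)
    s=cv2.convertScaleAbs(cv2.GaussianBlur(g,(0,0),.8)[225:350,255:395],alpha=3,beta=-60); 
    s=cv2.resize(s,None,fx=2,fy=2,interpolation=cv2.INTER_CUBIC)
    print(f)
    for a in cv2.createLineSegmentDetector(2).detect(s)[0][:,0]/2+[255,225,255,225]:
        q=ray(a.reshape(2,2),zt,K,E); v=q[1]-q[0]; L=np.linalg.norm(v); an=np.degrees(np.arctan2(v[1],v[0]))%180
        if L>.008 : print(a.round(1),L.round(4),an.round(1),q.mean(0).round(4))
    for e in([[299,314],[356,248]],[[313,321],[367,257]]):
        q=ray(e,zt,K,E); v=q[1]-q[0]; print("hand",np.degrees(np.arctan2(v[1],v[0]))%180,np.linalg.norm(v),q.mean(0))
    if f=="w4":
        t=cv2.convertScaleAbs(cv2.resize(im[220:350,250:400],None,fx=5,fy=4.5,interpolation=cv2.INTER_CUBIC),alpha=2); save("capz",t)
E
```

```text
w4
[394.4 338.8 385.1 306.9] 0.0144 123.3 [ 0.6533 -0.0849  0.208 ]
[284.1 337.7 265.9 322.1] 0.0095 150.8 [ 0.6124 -0.1     0.208 ]
[324.1 347.9 299.7 344.6] 0.0095 7.4 [ 0.6278 -0.1031  0.208 ]
[386.8 306.8 389.8 277. ] 0.0123 103.9 [ 0.6485 -0.0728  0.208 ]
[348.3 343.5 323.8 347.8] 0.0096 28.0 [ 0.6367 -0.1002  0.208 ]
[262.2 247.4 269.6 224.9] 0.0089 86.8 [ 0.5999 -0.0641  0.208 ]
[365.9 240.3 342.8 229. ] 0.0093 169.0 [ 0.6297 -0.0548  0.208 ]
[368.5 331.6 346.1 344.1] 0.0101 49.6 [ 0.6435 -0.0946  0.208 ]
[345.3 229.  319.  225.9] 0.0093 9.0 [ 0.6214 -0.0544  0.208 ]
[352.2 249.1 295.3 314.7] 0.0337 68.2 [ 0.6243 -0.0759  0.208 ]
[310.4 318.  364.6 256.5] 0.0318 68.2 [ 0.6298 -0.0765  0.208 ]
[298.5 306.7 350.7 246.4] 0.0307 68.1 [ 0.624  -0.0736  0.208 ]
[281.  327.9 296.2 309.3] 0.0099 69.6 [ 0.6161 -0.0938  0.208 ]
hand 68.35654381875203 0.03374434653411441 [ 0.6255277  -0.07512633  0.208     ]
hand 69.53584263626325 0.03264504293771721 [ 0.63087927 -0.07693415  0.208     ]
w3
[394.5 340.  386.9 314.1] 0.0118 123.3 [ 0.5373 -0.27    0.05  ]
[387.8 304.1 389.7 274.6] 0.012 105.9 [ 0.5313 -0.2552  0.05  ]
[263.8 319.6 266.1 349.2] 0.0131 107.7 [ 0.4922 -0.2865  0.05  ]
[283.  337.7 265.1 321.8] 0.0096 149.5 [ 0.495  -0.2835  0.05  ]
[351.1 343.4 321.2 348.6] 0.0118 27.8 [ 0.5198 -0.2838  0.05  ]
[302.6 345.9 283.  337.2] 0.0084 168.7 [ 0.5032 -0.2866  0.05  ]
[346.  229.2 315.4 225.6] 0.0108 9.0 [ 0.5039 -0.238   0.05  ]
[309.6 319.  363.6 257.5] 0.0319 68.3 [ 0.5126 -0.2604  0.05  ]
[297.4 308.1 344.3 253.7] 0.0279 68.3 [ 0.5062 -0.2591  0.05  ]
[352.2 249.  299.2 310.3] 0.0313 68.3 [ 0.5078 -0.2582  0.05  ]
[255.9 273.4 256.  296.6] 0.0094 103.8 [ 0.484 -0.267  0.05 ]
hand 68.3868251186638 0.03374729642482333 [ 0.50851731 -0.25856326  0.05      ]
hand 69.56878143910447 0.032652480042497614 [ 0.51387124 -0.26037621  0.05      ]
```

View pics/capz.png

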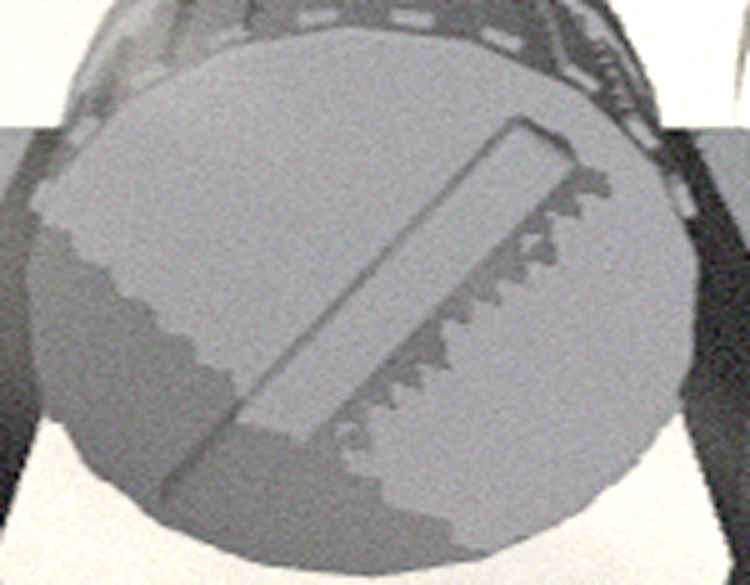

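The bar runs at 68.2° and the disc outline is fully visible. I'll cast rim points onto the disc plane and fit the centre there.

```bash
python3 - <<'E'
from h import *
from scipy.optimize import least_squares
d=np.load("w4.npz"); K,E=d["K"],d["E"]
P=np.array([[28,300],[697,275],[370,575],[345,27],[90,470],[690,390],[580,510],[155,515],[35,205],[160,85],[475,45]])/[5,4.5]+[250,220]
q=ray(P,.2038,K,E)[:,:2]
r=least_squares(lambda p:np.hypot(*(q-p[:2]).T)-p[2],[.625,-.08,.026]); print(r.x.round(4),(r.fun*1e3).round(1))
o=get_obs(); Rm=R.from_quat(o["ee_rot"]); c=np.r_[r.x[:2],0]-np.r_[o["position"][:2],0]; ct=Rm.inv().apply(c)
print("cap in tool",ct.round(4),o["position"])
# after turn by a ccw, want cap centre over spindle
a=np.radians(141.4-68.2); S=np.array([.598,.020]); Rn=R.from_rotvec([0,0,a])*Rm
t=S-(Rn.apply(ct))[:2]; print("a",a,"TCP target",t,"tool shift now",Rm.inv().apply(np.r_[t,o["position"][2]]-o["position"]).round(4))
E
```

```text
[ 0.6256 -0.081   0.0258] [-0.4 -0.2 -0.1  0.   0.3  0.5 -0.1 -0.3  0.7 -0.3 -0.2]
cap in tool [-0.001   0.0013  0.    ] [ 0.62411308 -0.08043363  0.18104593]
a 1.2775810124598492 TCP target [0.59699907 0.01872584] tool shift now [ 1.028e-01  1.600e-03 -1.000e-04]
```

>>> jog_arm:
  plan:
    - [[0,0,-0.12],[0.013,0,0],0.04]
    - [[0,0,-0.24],[0.026,0,0],0.04]
    - [[0,0,-0.36],[0.039,0,0],0.04]
    - [[0,0,-0.48],[0.052,0,0],0.04]
    - [[0,0,-0.6],[0.065,0.0015,0],0.04]
    - [[0,0,-0.72],[0.078,0.0015,0],0.04]
    - [[0,0,-0.84],[0.091,0.0015,0],0.04]
    - [[0,0,-0.96],[0.103,0.0015,0],0.04]

```text
clock: 5.63
position: [0.5966, 0.0193, 0.1808]
ee_rot: [0.161, 0.987, -0.001, 0.0]
ft_force: [-0.6, -0.6, -1.3]
grip_width: 0.589
grasp_force: 52.9
```

>>> jog_arm:
  plan:
    - [[0,0,-0.12],[0,0,0],0.04]
    - [[0,0,-0.24],[0,0,0],0.04]
    - [[0,0,-0.318],[0,0,0],0.04]
    - [[0,0,-0.318],[0,0,0],0.04]
    - [[0,0,-0.318],[0,0,0],0.04]
    - [[0,0,-0.318],[0,0,0],0.04]

```text
clock: 6.13
position: [0.5969, 0.0195, 0.1805]
ee_rot: [0.007, 1.0, -0.0, 0.0]
ft_force: [0.4, -0.4, -1.5]
grip_width: 0.589
grasp_force: 53.0
```

```bash
python3 - <<'E'
from h import *
o=get_obs(); print(o["clock"],o["position"],o["joint_pos"],o["ft_force"],o["torque"])
M=R.from_quat(o["ee_rot"]).as_matrix(); print(M.round(4),np.degrees(np.arctan2(M[1,0],M[0,0])))
e=np.array([.597,.0187,o["position"][2]])-o["position"]; print("tool shift",(M.T@e).round(4))
E
```

```text
6.1333 [0.59690425 0.01949202 0.1804698 ] [ 0.62984726  0.47199882 -0.96500769  1.56740617  0.39757871  1.31207177
  1.17080436] [ 0.4139977  -0.35184401 -1.46288907] [-0.01076199  0.01051689  0.01772499]
[[-9.999e-01  1.300e-02  2.000e-04]
 [ 1.300e-02  9.999e-01 -5.000e-04]
 [-2.000e-04 -5.000e-04 -1.000e+00]] 179.25383128443627
tool shift [-0.0001 -0.0008  0.    ]
```

>>> jog_arm:
  plan:
    - [[0,0,0],[0,-0.0007,0.02],0.04]
    - [[0,0,0],[0,-0.0007,0.04],0.04]
    - [[0,0,0],[0,-0.0007,0.055],0.04]
    - [[0,0,0],[0,-0.0007,0.062],0.04]
    - [[0,0,0],[0,-0.0007,0.065],0.04]
    - [[0,0,0],[0,-0.0007,0.067],0.04]
    - [[0,0,0],[0,-0.0007,0.069],0.04]
    - [[0,0,0],[0,-0.0007,0.069],0.04]

```text
clock: 6.8
position: [0.5973, 0.0198, 0.1118]
ee_rot: [0.004, 1.0, -0.0, 0.0]
ft_force: [-0.2, -0.3, -0.5]
grip_width: 0.587
grasp_force: 53.0
```

>>> jog_arm:
  plan:
    - [[0,0,0],[0,0,0.002],0.04]
    - [[0,0,0],[0,0,0.003],0.04]
    - [[0,0,0],[0,0,0.004],0.04]
    - [[0,0,0],[0,0,0.004],0.04]

```text
clock: 7.13
position: [0.5969, 0.0197, 0.1073]
ee_rot: [0.004, 1.0, -0.0, -0.0]
ft_force: [-0.3, 0.6, -1.6]
grip_width: 0.593
grasp_force: 53.0
```

>>> jog_arm:
  plan:
    - [[0,0,0],[0,0,0.002],0.04]
    - [[0,0,0],[0,0,0.003],0.04]
    - [[0,0,0],[0,0,0.004],0.04]
    - [[0,0,0],[0,0,0.0045],0.04]
    - [[0,0,0],[0,0,0.0045],0.04]

```text
clock: 7.55
position: [0.5969, 0.0197, 0.1029]
ee_rot: [0.004, 1.0, -0.0, -0.0]
ft_force: [-2.1, 0.5, 2.4]
grip_width: 0.591
grasp_force: 53.2
```

Force rises by about 4 N at the seated height, so the cap is seated. Now I'll screw it clockwise.

>>> jog_arm:
  plan:
    - [[0,0,0.1],[0,0,0],0.04]
    - [[0,0,0.2],[0,0,0],0.04]
    - [[0,0,0.3],[0,0,0],0.04]
    - [[0,0,0.4],[0,0,0],0.04]
    - [[0,0,0.5],[0,0,0],0.04]
    - [[0,0,0.6],[0,0,0],0.04]
    - [[0,0,0.7],[0,0,0],0.04]
    - [[0,0,0.8],[0,0,0],0.04]

```text
clock: 8.22
position: [0.5973, 0.0204, 0.1032]
ee_rot: [0.395, 0.918, 0.0, 0.0]
ft_force: [-0.7, 1.2, 1.4]
grip_width: 0.593
grasp_force: 53.2
```

```bash
cat > st.py <<'E'
from h import *
o=get_obs(); M=R.from_quat(o["ee_rot"]).as_matrix()
print(o["clock"],o["position"].round(4),"j7",o["joint_pos"][6].round(3),"F",o["ft_force"].round(2),"T",o["torque"].round(3),"yaw",np.degrees(np.arctan2(M[1,0],M[0,0])).round(2),o["grip_width"])
E
python3 st.py
python3 - <<'E'
from h import *
im,K,E=cam("wrist"); np.savez("w5",im=im,K=K,E=E); save("w5",np.clip(im*1.3,0,255).astype(np.uint8))
E
```

```text
8.2167 [0.5973 0.0204 0.1032] j7 0.388 F [-0.7   1.23  1.41] T [ 0.255 -0.024  0.072] yaw 133.41 0.5931309241858276
```

View pics/w5.png

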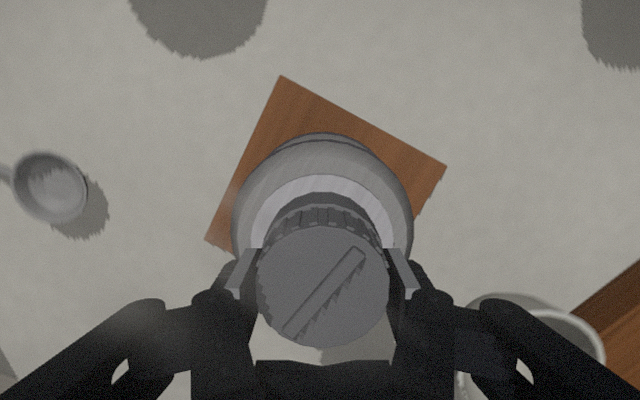

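The cap is concentric on the tin, and the bar has the same place in the grip as before, so nothing slipped. The torque is only about 0.07 N m, which is collar drag. I'll go on in smaller steps.

>>> jog_arm:
  plan:
    - [[0,0,0.07],[0,0,0],0.04]
    - [[0,0,0.14],[0,0,0],0.04]
    - [[0,0,0.2],[0,0,0],0.04]
    - [[0,0,0.2],[0,0,0],0.04]

```text
clock: 8.6
position: [0.5973, 0.0202, 0.1032]
ee_rot: [0.483, 0.875, 0.0, 0.0]
ft_force: [1.1, 0.7, 1.1]
grip_width: 0.59
grasp_force: 53.2
```

```bash
python3 st.py
```

```text
8.6 [0.5973 0.0202 0.1032] j7 0.207 F [1.13 0.73 1.12] T [ 0.211 -0.094 -0.058] yaw 122.2 0.5902004127678806
```

>>> jog_arm:
  plan:
    - [[0,0,0.07],[0,0,0],0.04]
    - [[0,0,0.14],[0,0,0],0.04]
    - [[0,0,0.2],[0,0,0],0.04]
    - [[0,0,0.2],[0,0,0],0.04]

```text
clock: 8.93
position: [0.5972, 0.0201, 0.1031]
ee_rot: [0.568, 0.823, 0.0, 0.0]
ft_force: [0.8, 0.7, 0.8]
grip_width: 0.59
grasp_force: 53.2
```

```bash
python3 st.py
```

```text
8.9333 [0.5972 0.0201 0.1031] j7 0.022 F [0.8  0.71 0.85] T [ 0.178 -0.153  0.019] yaw 110.8 0.5903507209395835
```

>>> jog_arm:
  plan:
    - [[0,0,0.06],[0,0,0],0.04]
    - [[0,0,0.12],[0,0,0],0.04]

```text
clock: 9.1
position: [0.5972, 0.0202, 0.103]
ee_rot: [0.615, 0.788, 0.0, 0.0]
ft_force: [-0.2, 2.5, 1.0]
grip_width: 0.585
grasp_force: 53.3
```

```bash
python3 st.py
```

```text
9.1 [0.5972 0.0202 0.103 ] j7 -0.088 F [-0.2   2.51  0.96] T [ 0.455 -0.258  0.042] yaw 104.06 0.5846160096178454
```

>>> jog_arm:
  plan:
    - [[0,0,0.06],[0,0,0],0.04]
    - [[0,0,0.12],[0,0,0],0.04]

```text
clock: 9.27
position: [0.5972, 0.0201, 0.103]
ee_rot: [0.662, 0.75, 0.0, 0.0]
ft_force: [0.7, 2.1, 1.3]
grip_width: 0.59
grasp_force: 53.3
```

```bash
python3 st.py
```

```text
9.2667 [0.5972 0.0201 0.103 ] j7 -0.2 F [0.68 2.11 1.31] T [ 0.34  -0.159  0.087] yaw 97.15 0.5903908174266929
```

>>> jog_arm:
  plan:
    - [[0,0,0.06],[0,0,0],0.04]
    - [[0,0,0.12],[0,0,0],0.04]

```text
clock: 9.43
position: [0.5972, 0.0201, 0.103]
ee_rot: [0.705, 0.709, 0.0, 0.0]
ft_force: [0.8, 1.1, 2.1]
grip_width: 0.588
grasp_force: 53.3
```

```bash
python3 st.py
```

```text
9.4333 [0.5972 0.0201 0.103 ] j7 -0.312 F [0.8  1.1  2.09] T [ 0.339 -0.172  0.043] yaw 90.26 0.5882235306252895
```

>>> jog_arm:
  plan:
    - [[0,0,0.06],[0,0,0],0.04]
    - [[0,0,0.12],[0,0,0],0.04]

```text
clock: 9.6
position: [0.5971, 0.0202, 0.103]
ee_rot: [0.747, 0.665, 0.0, 0.0]
ft_force: [2.4, 0.8, 1.2]
grip_width: 0.591
grasp_force: 53.3
```

```bash
python3 st.py
```

```text
9.6 [0.5971 0.0202 0.103 ] j7 -0.424 F [2.37 0.78 1.21] T [ 0.141 -0.412  0.079] yaw 83.42 0.5910866175448214
```

>>> jog_arm:
  plan:
    - [[0,0,0.06],[0,0,0],0.04]
    - [[0,0,0.12],[0,0,0],0.04]

```text
clock: 9.77
position: [0.5972, 0.0203, 0.103]
ee_rot: [0.785, 0.619, 0.0, 0.0]
ft_force: [0.5, 0.6, 1.3]
grip_width: 0.587
grasp_force: 53.3
```

```bash
python3 st.py
```

```text
9.7667 [0.5972 0.0203 0.103 ] j7 -0.536 F [0.45 0.59 1.28] T [ 0.093 -0.31   0.015] yaw 76.54 0.5872894207213701
```

>>> jog_arm:
  plan:
    - [[0,0,0.06],[0,0,0],0.04]
    - [[0,0,0.12],[0,0,0],0.04]

```text
clock: 9.93
position: [0.5972, 0.0201, 0.1031]
ee_rot: [0.821, 0.571, 0.0, 0.0]
ft_force: [0.7, 1.9, 2.1]
grip_width: 0.594
grasp_force: 53.3
```

```bash
python3 st.py
```

```text
9.9333 [0.5972 0.0201 0.1031] j7 -0.649 F [0.75 1.86 2.12] T [ 0.33  -0.202  0.031] yaw 69.64 0.5937029810568226
```

There has been no ratchet torque yet after 1.92 rad including play, so home must be close. I'll continue finely.

>>> jog_arm:
  plan:
    - [[0,0,0.08],[0,0,0],0.04]

```text
clock: 10.02
position: [0.5972, 0.0202, 0.103]
ee_rot: [0.843, 0.538, 0.0, 0.0]
ft_force: [0.2, 2.3, 1.8]
grip_width: 0.595
grasp_force: 53.3
```

```bash
python3 st.py
```

```text
10.0167 [0.5972 0.0202 0.103 ] j7 -0.724 F [0.18 2.27 1.84] T [ 0.509 -0.002  0.167] yaw 65.08 0.59483361324065
```

>>> jog_arm:
  plan:
    - [[0,0,0.08],[0,0,0],0.04]

```text
clock: 10.1
position: [0.5971, 0.0203, 0.103]
ee_rot: [0.864, 0.503, 0.0, -0.0]
ft_force: [0.4, 2.0, 1.3]
grip_width: 0.591
grasp_force: 53.3
```

```bash
python3 st.py
```

```text
10.1 [0.5971 0.0203 0.103 ] j7 -0.8 F [0.38 2.02 1.3 ] T [0.568 0.064 0.318] yaw 60.45 0.5908229781777656
```

The torque is rising (0.17, then 0.32), so the collar is home. Now I'll feel for the drop.

>>> jog_arm:
  plan:
    - [[0,0,0.08],[0,0,0],0.04]

```text
clock: 10.18
position: [0.5971, 0.0203, 0.103]
ee_rot: [0.884, 0.468, 0.0, -0.0]
ft_force: [0.3, 2.3, 0.4]
grip_width: 0.592
grasp_force: 53.2
```

```bash
python3 st.py
```

```text
10.1833 [0.5971 0.0203 0.103 ] j7 -0.875 F [0.34 2.32 0.39] T [ 0.365 -0.093  0.249] yaw 55.85 0.5920813506295082
```

>>> jog_arm:
  plan:
    - [[0,0,0.08],[0,0,0],0.04]

```text
clock: 10.27
position: [0.5972, 0.0202, 0.103]
ee_rot: [0.902, 0.433, 0.0, 0.0]
ft_force: [0.8, 1.8, 1.8]
grip_width: 0.593
grasp_force: 53.3
```

```bash
python3 st.py
```

```text
10.2667 [0.5972 0.0202 0.103 ] j7 -0.95 F [0.79 1.83 1.75] T [ 0.297 -0.241  0.064] yaw 51.26 0.5930299206186228
```

>>> jog_arm:
  plan:
    - [[0,0,0.08],[0,0,0],0.04]

```text
clock: 10.35
position: [0.5972, 0.0201, 0.103]
ee_rot: [0.918, 0.396, 0.0, 0.0]
ft_force: [-0.1, 1.0, 1.7]
grip_width: 0.593
grasp_force: 53.3
```

```bash
python3 st.py
```

```text
10.35 [0.5972 0.0201 0.103 ] j7 -1.026 F [-0.07  1.04  1.75] T [ 0.284 -0.208 -0.015] yaw 46.66 0.5932072206921924
```

The torque peaked near 0.3 and then dropped to zero, so that is one click. I'll let go, rise, back off and check tab against bar.

>>> jog_arm:
  plan:
    - [[0,0,0],[0,0,0],0.06]
    - [[0,0,0],[0,0,0],0.085]
    - [[0,0,0],[0,0,0],0.085]
    - [[0,0,0],[0,0,0],0.085]
    - [[0,0,0],[0,0,0],0.085]
    - [[0,0,0],[0,0,0],0.085]

```text
clock: 10.85
position: [0.5969, 0.0196, 0.1027]
ee_rot: [0.918, 0.396, -0.0, 0.0]
ft_force: [-0.4, 0.4, 0.4]
grip_width: 0.997
grasp_force: 0.0
```

>>> jog_arm:
  plan:
    - [[0,0,0],[0,0,-0.02],0.085]
    - [[0,0,0],[0,0,-0.05],0.085]
    - [[0,0,0],[0,0,-0.08],0.085]
    - [[0,0,0],[0,0,-0.11],0.085]
    - [[0,0,0],[-0.03,0,-0.12],0.085]
    - [[0,0,0],[-0.06,0,-0.12],0.085]
    - [[0,0,0],[-0.08,0,-0.12],0.085]
    - [[0,0,0],[-0.08,0,-0.12],0.085]

```text
clock: 11.52
position: [0.54, -0.0425, 0.2232]
ee_rot: [0.919, 0.393, -0.001, 0.001]
ft_force: [0.5, 0.7, 0.4]
grip_width: 0.993
grasp_force: 0.0
```

```bash
python3 st.py; python3 - <<'E'
from h import *
im,K,E=cam("wrist"); np.savez("w6",im=im,K=K,E=E)
u,v=proj([.598,.02,.1],K,E)[0].astype(int); print(u,v)
x0,y0=max(u-100,0),max(v-75,0); print(x0,y0)
save("w6",np.clip(cv2.resize(im[y0:y0+150,x0:x0+200],None,fx=4,fy=4,interpolation=cv2.INTER_CUBIC)*1.4,0,255).astype(np.uint8))
E
```

```text
11.5167 [ 0.54   -0.0425  0.2232] j7 -0.843 F [0.52 0.73 0.43] T [-0.02   0.012  0.036] yaw 46.34 0.9933894871091947
318 80
218 5
```

View pics/w6.png

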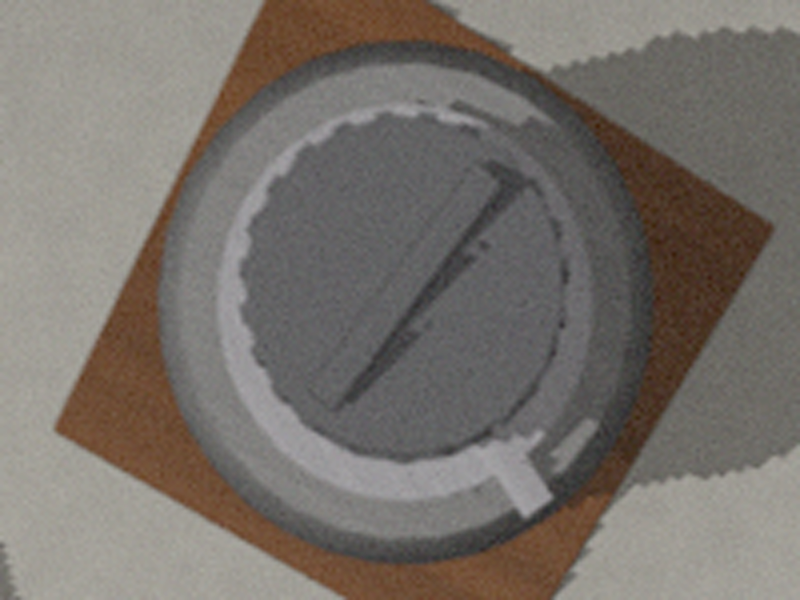

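The cap sits centred on the tin. In the crop the bar edge runs from (315,400) to (480,165), the cap disc centre is near (404,287), and the tab tip is near (535,500). I'll work out the slip.

```bash
python3 - <<'E'
from h import *
d=np.load("w6.npz"); K,E=d["K"],d["E"]
f=lambda p:np.array(p)/4+[218,5]
b=ray(f([[315,400],[480,165]]),.130,K,E); v=b[1]-b[0]; ba=np.arctan2(v[1],v[0])
t=ray(f([[535,500]]),.08,K,E)[0]; c=ray(f([[404,287]]),.126,K,E)[0]
for C in(c[:2],[.598,.020]):
    ta=np.arctan2(t[1]-C[1],t[0]-C[0]); print(C,np.degrees(ba),np.degrees(ta),"slip",np.mod(ta-ba,np.pi), "turn",np.radians(-38.8)-ta)
E
```

```text
[0.59877483 0.01982717] 9.561586939519705 -98.57410642934278 slip 1.254268765376144 turn 1.0432549646295426
[0.598, 0.02] 9.561586939519705 -97.5604444696574 slip 1.2719605040748716 turn 1.025563225930815
```

The picture corrects my reading of the torque. The collar came home after about 1.03 rad, and the slip is about 1.2 rad, so it made three clicks and not one. My sparse torque samples missed the first two. That is still inside the limit of 1.37 rad, so I won't turn it any further, and I'll hand it in.

```bash
python3 -c "
from workcell import *
print(hand_in())"
```

```text
the job is handed in; nothing more can be done
None
```

The cap is seated on the tin, screwed home and let go, and the job is handed in (no verdict was returned); the ratchet clicked about three times (about 1.2 rad of slip, limit 1.37), more than the one or two wanted, because I missed the first two clicks in the torque readings.

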